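# Bring the blue pot round to the pointer

### The arm

A 7-joint arm with a two-finger parallel gripper is mounted at the origin on the work surface. World frame = base frame: x ahead of the robot, y to its left, z up, the work surface at z = 0. Lengths are in m, angles in degrees, forces in N, time in s.
With the tool pointing down it reaches from about 0.4 to 0.9 m from the base axis. Payload 5.5 kg.
Tool frame: the origin (TCP) lies on the centre line of the jaws, within the pads' length; the fingertips stand 14 mm ahead of it and the grasp point (between the pads) lies 5 mm behind it; x points along the fingers, z is the direction in which the jaws open and shut, and the axes are right-handed (so a half turn about x gives the same grasp; the last joint's range is limited). The gripper opens to 85 mm and grips with 20 to 120 N. Pads are 22 mm wide; open, the fingers measure 114 mm over their backs; the gripper's body (76 mm by 85 mm) begins 54 mm behind the grasp point. The pads swing forward as they close: fully open they stand 13 mm farther back than shut.
Start: joints at [83.434, 28.699, -24.465, 88.831, 12.651, 65.22, -12.049], TCP at [0.24, -0.604, 0.245] pointing down, gripper open.
Joint ranges: [-164.97, 164.97], [-17.58, 116.51], [-87.97, 89.64], [11.32, 138.91], [-80.73, 260.73], [10.89, 115.49], [-147.41, 147.41]. Speed limits (degrees/s): [147.25, 147.25, 180, 180, 180, 180, 180].

### API

Orientations are given as [roll, pitch, yaw] about the fixed x, y, z axes, in that order (R = Rz(yaw) Ry(pitch) Rx(roll)).
In Python, from station import robot, eyes, models gives the robot as it stands.
- The arm moves only by the tool carry_out, never from a script. Its argument "rows" is a list of rows, each a list of 3 entries, a list of its own where there are three numbers: the opening in per cent of the stroke, from 0 (shut) to 100 (fully open), then the shift along the tool's x, y, z in units of 60 mm (1.0 is 60 mm), then the turn about the tool's x in rad. In form: [[hand, [dx, dy, dz], roll], ...]. A call has exactly 8 rows; each row shifts and turns the commanded pose from where the row before left it, along the tool's axes as they then stand; what a row does not reach is not made up. A row lasts 1/8 s, in which the tool goes at most 62.5 mm and 10.7 degrees, less where a joint would pass 70% of its speed; a pose out of reach is approached as far as the arm can. A call is refused whole if a number of a shift passes 1 or a number of a turn 0.188, either way. A call with a gripper value outside its range is refused whole. The fingers move at their own pace and stop on an object; "newtons" is the grip in N (left out, the last holds). Time passes only in rows, so rows that do not move let the fingers close, or fill a call up. It gives the time, the measured TCP pose, the force and the opening at its end, in the units of the state.
- robot.observe(): the state, without advancing time (a new reading comes with each control period).
- eyes.capture(name): name is "scene" or "top"; returns a dict with "image" (400x640x3 uint8, red, green, blue), "depth" (400x640 float32, m along the optical axis (not along the pixel's ray), 0 where there is no reading), "fx", "fy", "cx", "cy" (pixels), "extrinsics" (4x4, takes a point from camera to world coordinates). Camera axes: x right, y down, z forward; pixel columns grow to the right and rows downward; lengths in m; the calibration is good to about 2 mm. A picture is of the moment at which its call begins.
- robot.hand_in(): hands the job in, once; it reports no verdict.
Trained networks look in the newest picture that a camera, given by its name, has taken for a name from the list of things; names that differ only in an ending like _2 or _b are one class to them, and where a whole thing is asked for, a point or a joint stands for the part that bears it (a point fixed in the world has none). Each returns a list of dicts, best first, with "score" (0 to 1); they miss things now and then, are a little off and sometimes report something else, mostly with a low value. They report only what shows in the picture. A call takes as long as a camera call.
- models.recognise(camera, thing): "pixel" ([column, row] in pixels, amid what is visible of it).
The state is a dict: "t": time; "qpos": joint angles; "qd": joint speeds; "joint_efforts": joint torques, N m; "position": TCP position; "tcp_rot": TCP orientation; "contact_force": force on the tool from outside, world axes, zero at the start; "moment": the same for the moment, N m; "gripper_width": finger opening in m.
Only numpy, scipy, OpenCV 4.12 (cv2) and the standard library are available. Lean on these libraries where they do the work, as an engineer would, in place of code of your own. Each camera call takes 0.05 s, during which the arm holds its last target.

### The job

Push with one finger on the upright black pegs of the colour-pot wheel to turn it, either way, until the arm carrying the blue-lidded pot points straight at the brass pointer, and leave it at rest there. Turn it steadily, never with a flick, so that all four pots stay seated in their rests; do not touch or lift any pot, and leave everything else on the table where it is.

Things in the scene. Friction and masses are not known exactly. Their poses are not given: they have to be found in the camera images.
- wheel: Turning part of the colour-pot carousel: steel hub and four level dark steel arms along this body's +x, +y, -x, -y, turning both ways without stops about its vertical z. Origin: on the axis, 22 mm above the table. Arms 16 mm wide, 27 to 37 mm above the table, ending 132 mm from the axis. Round wooden pot rests (60 mm across, 6 mm inside rim) 70 mm from the axis. Friction stops it at once.
- peg (a point): Top of the upright black peg on the wheel's +x arm, 122 mm from the axis and 100 mm above the table; the other three arms have the same peg. Pegs are round, 14 mm thick, and stand on the arm from 37 mm up. A level push of about 1.3 N at a peg turns the wheel.
- pointer: Fixed brass arrow on a dark steel foot. Origin: on the wheel's axis at table height. Its +x runs outward from the axis along the arrow, which lies 155 to 215 mm from the axis, is at most 24 mm high, about 40 mm wide, and aims at the axis. It does not turn with the wheel; its direction varies.
- blue_pot: Lidded ceramic colour pot, white, flat blue lid with a small blue knob. 50 mm across, 34 mm high, 40 mm with the knob, about 100 g, loose, seated in the rest of one arm of the wheel; which of the four arms varies. Origin: centre of its underside (41 mm above the table, 70 mm from the wheel's axis), z up.
- red_pot: Lidded ceramic colour pot, white, flat red lid with a small red knob. 50 mm across, 34 mm high, 40 mm with the knob, about 100 g, loose, seated in the rest of one arm of the wheel; which of the four arms varies. Origin: centre of its underside (41 mm above the table, 70 mm from the wheel's axis), z up.
- yellow_pot: Lidded ceramic colour pot, white, flat yellow lid with a small yellow knob. 50 mm across, 34 mm high, 40 mm with the knob, about 100 g, loose, seated in the rest of one arm of the wheel; which of the four arms varies. Origin: centre of its underside (41 mm above the table, 70 mm from the wheel's axis), z up.
- green_pot: Lidded ceramic colour pot, white, flat green lid with a small green knob. 50 mm across, 34 mm high, 40 mm with the knob, about 100 g, loose, seated in the rest of one arm of the wheel; which of the four arms varies. Origin: centre of its underside (41 mm above the table, 70 mm from the wheel's axis), z up.
- vase: Dark blue enamelled vase with brass bands, 195 mm high, 116 mm at the belly, a loose bystander, to be left alone. Origin: centre of its underside.
- mug: Blue mug, 76 mm across, 85 mm high, a loose bystander, to be left alone. Origin: centre of its underside.
- bottle: Clear drinking bottle with red cap, 60 mm across, 190 mm high, a loose bystander, to be left alone. Origin: centre of its underside.
- bowl: Pale green-grey bowl, 120 mm across, 50 mm high, a loose bystander, to be left alone. Origin: centre of its underside.
- dish_stack: Stack (one piece) of white and pale green dishes, 116 mm across, 75 mm high, a loose bystander, to be left alone. Origin: centre of its underside.
- brush: Brush lying on the table, 180 mm long, a loose bystander, to be left alone. Origin: middle of its length.

How it is judged (in metres and radians):
On the way, in this order (a step that is already met when the one before it is completed fails the run):
1. a finger pushes the wheel (contact force between the fingers and wheel above 0.3 N), for 0.05 s.
2. the blue pot's arm points at the brass pointer (y of blue_pot in the frame of pointer between -0.01 and 0.01 m and x of blue_pot in the frame of pointer above 0.05 m), for 0.2 s.
At the end, for the whole second after the job is handed in: The blue pot's centre is within 10 mm sideways of the line from the wheel's axis along the pointer (about 8 degrees of turn), on the pointer's side; the wheel is at rest (under 0.1 rad/s); each pot sits level in its rest (62 to 78 mm from the axis, tilt under 0.12 rad, not raised 5 mm) (all of step 2 and horizontal distance between blue_pot and wheel between 0.062 and 0.078 m and height (world z) of each of blue_pot, red_pot, yellow_pot, green_pot below 0.046 m and angle between each of blue_pot, red_pot, yellow_pot, green_pot's own z axis and vertical below 0.12 rad and horizontal distance between red_pot and wheel between 0.062 and 0.078 m and horizontal distance between yellow_pot and wheel between 0.062 and 0.078 m and horizontal distance between green_pot and wheel between 0.062 and 0.078 m and angular speed of wheel below 0.1 rad/s); the robot touches nothing.
It fails at once if a pot is touched by the robot (over 1 N) (contact force between any of the fingers, the arm and blue_pot above 1 N or contact force between any of the fingers, the arm and red_pot above 1 N or contact force between any of the fingers, the arm and yellow_pot above 1 N or contact force between any of the fingers, the arm and green_pot above 1 N).
It fails at once if a pot is lifted (12 mm) or tipped (0.4 rad) (height (world z) of any of blue_pot, red_pot, yellow_pot, green_pot above 0.053 m or angle between any of blue_pot, red_pot, yellow_pot, green_pot's own z axis and vertical above 0.4 rad).
It fails at once if the wheel is flicked round (over 4 rad/s) (angular speed of wheel above 4 rad/s).
It fails at once if something else on the table is moved (20 mm) (distance of any of vase, mug, bottle, bowl, dish_stack, brush from where it was at the start of the episode above 0.02 m).
It also fails if it takes over 61 s, if anything falls off the work surface, if the arm or the gripper's body presses on something with over 40 N, if the wrist force passes 120 N, or if a joint passes its speed limit or range.

## Working session

There is one attempt and no reset: what is moved stays moved. The work goes in short steps, Python scripts to look and compute and a tool call to move; the robot and the scene stay as the last step left them, time stands still between calls to the robot, and variables do not carry over. Pictures are saved under pics/ and viewed, and the job is handed in when it is done.

Besides the shell and the picture viewer there is one more tool, called after "Request:" as a command line: name --argument value ..., lists and objects as JSON in quotes. carry_out: Moves the arm, as the interface text tells. Its arguments: {"type":"object","properties":{"rows":{"type":"array","items":{"type":"array"}},"newtons":{"type":"number"}},"required":["rows"]}

```bash
mkdir -p pics
cat > h.py <<'E'
import numpy as np,cv2
from station import robot,eyes,models
def cap(n,f):
    c=eyes.capture(n); cv2.imwrite('pics/'+f,c['image'][:,:,::-1]); return c
def w(c,px,z=None):
    u,v=px; E=np.array(c['extrinsics'])
    r=np.array([(u-c['cx'])/c['fx'],(v-c['cy'])/c['fy'],1])
    if z is None:
        d=c['depth'][int(round(v)),int(round(u))]; return E[:3,:3]@(r*d)+E[:3,3]
    R=E[:3,:3]@r; s=(z-E[2,3])/R[2]; return E[:3,3]+R*s
E
python3 - <<'E'
from h import *
for n in ['top','scene']:
    c=cap(n,n+'0.png')
    for t in ['wheel','peg','pointer','blue_pot','red_pot','yellow_pot','green_pot','vase','mug','bottle','bowl','dish_stack','brush']:
        for d in models.recognise(n,t)[:4]:
            print(n,t,round(d['score'],2),np.round(d['pixel']),np.round(w(c,d['pixel']),3))
s=robot.observe();print(s['t'],s['position'],s['tcp_rot'],s['contact_force'],s['gripper_width'])
E
```

```text
top wheel 0.93 [308. 216.] [0.576 0.097 0.068]
top wheel 0.64 [353. 253.] [ 0.466 -0.028  0.022]
top peg 0.84 [310. 215.] [0.58  0.092 0.071]
top peg 0.28 [170. 212.] [0.589 0.448 0.198]
top pointer 0.71 [354. 251.] [ 0.471 -0.033  0.002]
top blue_pot 0.78 [315. 240.] [0.508 0.079 0.078]
top red_pot 0.65 [283. 216.] [0.576 0.168 0.075]
top red_pot 0.61 [352. 251.] [ 0.471 -0.027  0.026]
top red_pot 0.32 [480. 183.] [ 0.649 -0.371  0.15 ]
top yellow_pot 0.65 [335. 208.] [0.596 0.021 0.078]
top green_pot 0.61 [304. 191.] [0.647 0.106 0.075]
top vase 0.91 [170. 212.] [0.589 0.451 0.198]
top vase 0.56 [304. 188.] [0.656 0.106 0.081]
top mug 0.71 [209. 261.] [0.453 0.398 0.007]
top mug 0.3 [351. 157.] [ 0.749 -0.031  0.024]
top bottle 0.58 [478. 183.] [ 0.65  -0.369  0.143]
top bowl 0.75 [485. 231.] [ 0.521 -0.424  0.007]
top dish_stack 0.61 [219. 172.] [0.709 0.348 0.076]
top brush 0.75 [350. 156.] [ 0.752 -0.029  0.018]
top brush 0.2 [283. 217.] [0.575 0.168 0.084]
scene wheel 0.93 [328. 202.] [0.602 0.08  0.049]
scene peg 0.79 [330. 200.] [0.593 0.093 0.045]
scene peg 0.61 [313. 181.] 
[... 178 characters left out ...]
ene yellow_pot 0.7 [311. 204.] [0.61  0.019 0.078]
scene yellow_pot 0.45 [269. 197.] [ 0.473 -0.054  0.023]
scene green_pot 0.52 [344. 208.] [0.67  0.093 0.077]
scene vase 0.77 [435. 142.] [0.62  0.443 0.146]
scene vase 0.7 [328. 200.] [0.598 0.084 0.052]
scene mug 0.69 [385. 142.] [0.49  0.356 0.086]
scene mug 0.59 [439. 138.] [0.622 0.453 0.158]
scene bottle 0.81 [178. 269.] [ 0.679 -0.386  0.112]
scene bowl 0.81 [155. 247.] [ 0.486 -0.413  0.006]
scene dish_stack 0.79 [423. 195.] [0.739 0.321 0.079]
scene brush 0.59 [325. 254.] [ 0.747 -0.012  0.017]
1.4 [ 0.2398168  -0.6041404   0.24530101] [ 50.58678061  89.99798254 -17.76279653] [ 0.0060077   0.12474101 -0.35969645] 0.08558000792419895
```

Run:
```python
import cv2
a=cv2.imread('pics/top0.png')[140:300,140:520]
cv2.imwrite('pics/topz.png',cv2.resize(a,None,fx=2.1,fy=2.1,interpolation=2))
```

```text
(no output)
```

View pics/topz.png

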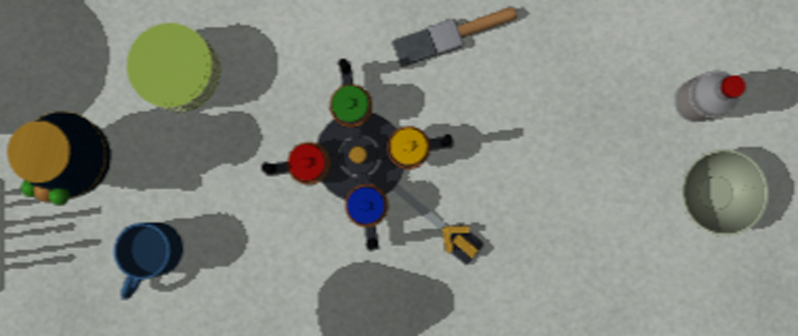

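View pics/scene0.png

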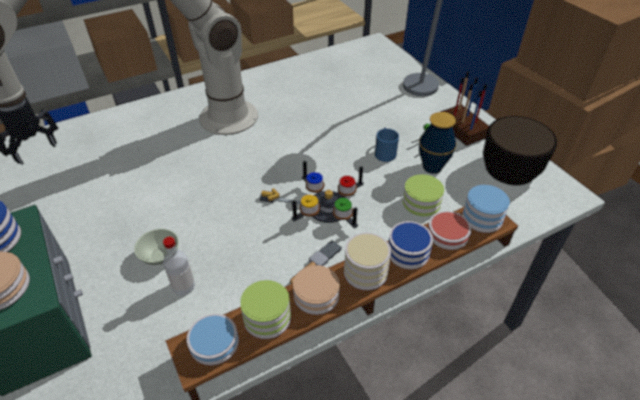

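```bash
cat >> h.py <<'E'
from scipy.spatial.transform import Rotation as Ro
def lids(c):
    hsv=cv2.cvtColor(c['image'],cv2.COLOR_RGB2HSV); out={}
    P=None
    for n,(lo,hi),px in [('blue',(110,130),0),('red',(170,190),0),('yellow',(15,30),0),('green',(50,75),0)]:
        h=hsv[:,:,0].astype(int); h2=np.where((h<10)&(hi>180),h+180,h)
        m=((h2>=lo)&(h2<=hi)&(hsv[:,:,1]>140)&(hsv[:,:,2]>50)).astype(np.uint8)
        k,l,s,ce=cv2.connectedComponentsWithStats(m)
        best=[]
        for i in range(1,k):
            if s[i,4]<25: continue
            p=w(c,ce[i],0.075); 
            if np.hypot(p[0]-.58,p[1]-.092)<.11: best.append((s[i,4],np.round(ce[i],1),p[:2]))
        if best: out[n]=max(best,key=lambda b:b[0])
    return out
E
python3 - <<'E'
from h import *
c=cap('top','t1.png')
L=lids(c)
for k,v in L.items(): print(k,v)
C=(np.mean([v[2] for v in L.values()],axis=0)) ;print('C',C)
for k,v in L.items():
    d=v[2]-C; print(k,np.hypot(*d),np.degrees(np.arctan2(d[1],d[0])))
# pointer pixels: by depth height 8..30mm
E=np.array(c['extrinsics']);print(E[:3,3])
P=[]
for v in range(235,275):
  for u in range(320,385):
    p=w(c,(u,v)); r=np.hypot(p[0]-C[0],p[1]-C[1])
    if .14<r<.225 and .008<p[2]<.035: P.append(p)
P=np.array(P);d=P[:,:2]-C;print(len(P),np.mean(P,axis=0),np.degrees(np.arctan2(*d.mean(0)[::-1])),np.hypot(*d.T).min(),np.hypot(*d.T).max())
# pegs: points near z .1
Q=[]
for v in range(160,270):
  for u in range(255,365):
    p=w(c,(u,v)); r=np.hypot(p[0]-C[0],p[1]-C[1])
    if .105<r<.14 and .09<p[2]<.11: Q.append(p)
Q=np.array(Q);d=Q[:,:2]-C;a=np.degrees(np.arctan2(d[:,1],d[:,0]))
for a0 in (-170,-80,10,100):
    s=abs((a-a0+180)%360-180)<30; print(a0,s.sum(),Q[s].mean(0) if s.any() else '', a[s].round())
s=robot.observe();print(Ro.from_euler('xyz',s['tcp_rot'],degrees=True).as_matrix().round(3))
a=c['image'][150:280,240:400,::-1];cv2.imwrite('pics/z1.png',cv2.resize(a,None,fx=4.5,fy=4.5,interpolation=2))
E
```

```text
blue (np.int32(241), array([313.8, 237.4]), array([0.51451749, 0.08283821]))
red (np.int32(260), array([285.8, 217. ]), array([0.57447083, 0.16084404]))
yellow (np.int32(273), array([334.3, 209.2]), array([0.59292013, 0.02268437]))
green (np.int32(224), array([306.4, 189. ]), array([0.65257067, 0.10036574]))
C [0.58361978 0.09168309]
blue 0.06966604620873745 -172.70597714925682
red 0.06976346100952739 97.53561372212677
yellow 0.0696226981603695 -82.32336283324577
green 0.06949542280074468 7.177201718720703
[0.50544139 0.0249238  1.5061368 ]
237 [ 0.45816324 -0.04448352  0.01833339] -132.65579044643957 0.1431702509438897 0.21809757167280966
-170 21 [0.4625036  0.07703287 0.09854792] [-174. -173. -171. -176. -174. -173. -172. -170. -176. -174. -173. -172.
 -171. -176. -175. -173. -172. -171. -175. -174. -172.]
-80 21 [ 0.59895041 -0.0270996   0.09909173] [-80. -80. -80. -81. -81. -81. -82. -82. -82. -82. -83. -83. -83. -83.
 -84. -84. -84. -84. -85. -85. -86.]
10 20 [0.70428378 0.10819679 0.09869214] [10.  8.  7.  6. 10.  9.  7.  6. 10.  9.  7.  6.  5. 10.  9.  8.  6.  9.
  8.  7.]
100 19 [0.56758536 0.21352594 0.09941197] [ 95.  95.  96.  96.  96.  97.  97.  97.  97.  98.  98.  98.  98.  99.
  99.  99.  99.  99. 100.]
[[ 0.     0.929  0.369]
 [-0.     0.369 -0.929]
 [-1.     0.     0.   ]]
```

View pics/z1.png

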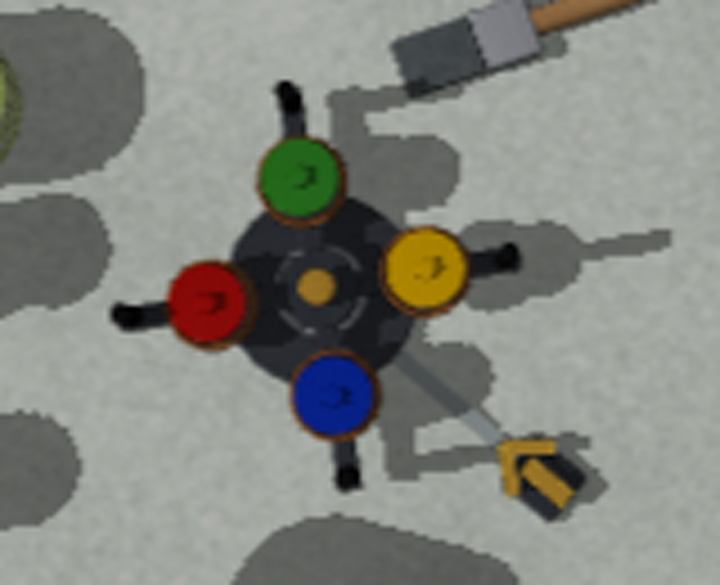

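Request:
carry_out --rows '[[0, [0, 0.25, -0.2], 0], [0, [0, 0.5, -0.42], 0], [0, [0, 0.55, -0.47], 0], [0, [0, 0.55, -0.47], 0], [0, [0, 0.55, -0.47], 0], [0, [0, 0.55, -0.47], 0], [0, [0, 0.55, -0.47], 0], [0, [0, 0.55, -0.47], 0]]' --newtons 20

```text
t: 2.45
position: [0.3903, -0.3198, 0.2455]
tcp_rot: [0.8, 90.0, -67.5]
contact_force: [0.6, -0.2, 0.5]
gripper_width: -0.0
```

Request:
carry_out --rows '[[0, [0, 0.55, -0.46], 0], [0, [0, 0.55, -0.46], 0], [0, [0, 0.55, -0.46], 0], [0, [0, 0.55, -0.46], 0], [0, [0, 0.55, -0.46], 0], [0, [0, 0.55, -0.46], 0], [0, [0, 0.55, -0.46], 0], [0, [0, 0.38, -0.32], 0]]'

```text
t: 3.45
position: [0.547, -0.0279, 0.2456]
tcp_rot: [122.4, 90.0, 54.2]
contact_force: [0.2, 0.5, 0.6]
gripper_width: -0.0003
```

Run:
```python
from h import *
c=cap('scene','s2.png'); c=cap('top','t2.png')
a=c['image'][140:300,230:430,::-1];cv2.imwrite('pics/z2.png',cv2.resize(a,None,fx=3.5,fy=3.5,interpolation=2))
s=robot.observe();print(s['position'],s['tcp_rot'],s['contact_force'])
```

```text
[ 0.5475236  -0.02566714  0.24577496] [129.55725411  89.83961916  61.63020901] [ 0.14020371 -0.15712527 -1.0365744 ]
```

View pics/s2.png

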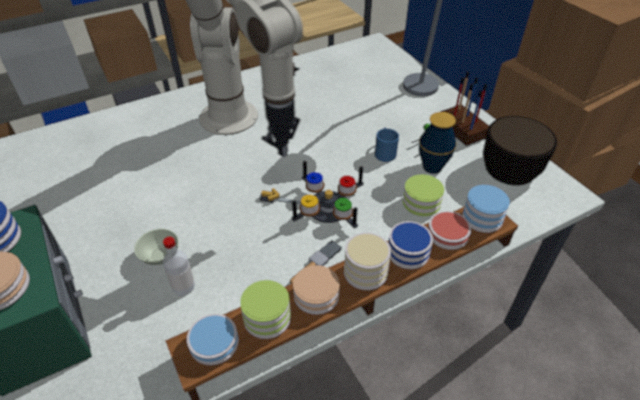

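View pics/z2.png

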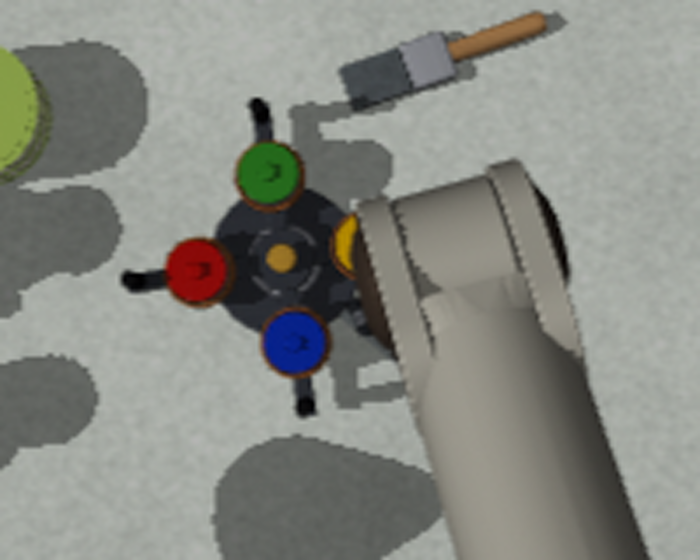

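Request:
carry_out --rows '[[0, [0.3, 0, 0], 0], [0, [0.45, 0, 0], 0], [0, [0.45, 0, 0], 0], [0, [0.45, 0, 0], 0], [0, [0.45, 0, 0], 0], [0, [0.4, 0, 0], 0], [0, [0.25, 0, 0], 0], [0, [0, 0, 0], 0]]'

```text
t: 4.55
position: [0.5455, -0.0323, 0.0789]
tcp_rot: [-111.6, 89.8, 180.0]
contact_force: [-0.6, -0.4, 1.3]
gripper_width: 0.0001
```

Run:
```python
from h import *
c=cap('scene','s3.png')
a=c['image'][90:250,220:400,::-1];cv2.imwrite('pics/z3.png',cv2.resize(a,None,fx=3.7,fy=3.7,interpolation=2))
s=robot.observe();print(s['position'],s['tcp_rot'],s['contact_force'])
R=Ro.from_euler('xyz',s['tcp_rot'],degrees=True).as_matrix();print(R.round(3))
C=np.array([.5836,.0917]);y=R[:2,1];z=R[:2,2]
p=s['position'][:2]
pk=-82.4
prev=np.array([.547,-.028])
for k in range(0,9):
    th=pk+40*k/8; a=np.radians(th)
    # peg centre, finger face normal = tool y (fixed); finger centre = peg - 18mm*y , shifted slightly outward
    peg=C+.122*np.array([np.cos(a),np.sin(a)])
    q=peg-.018*y+ .003*z
    d=q-prev;print(k,round(th,1),q.round(4),'dy,dz units',np.round([d@y/.06,d@z/.06],3),'r',np.hypot(*(q-C)).round(3)); prev=q
```

```text
[ 0.5464937  -0.03200681  0.07995214] [-112.48419881   89.94126426  179.13135137] [ 0.1475141  -0.72441768  0.57447885]
[[-0.001  0.93   0.368]
 [ 0.     0.368 -0.93 ]
 [-1.    -0.001 -0.   ]]
0 -82.4 [ 0.5841 -0.0386] dy,dz units [0.51  0.393] r 0.13
1 -77.4 [ 0.5946 -0.0368] dy,dz units [0.174 0.035] r 0.129
2 -72.4 [ 0.6049 -0.034 ] dy,dz units [0.176 0.02 ] r 0.127
3 -67.4 [ 0.6149 -0.0304] dy,dz units [0.177 0.005] r 0.126
4 -62.4 [ 0.6245 -0.0258] dy,dz units [ 0.177 -0.011] r 0.124
5 -57.4 [ 0.6337 -0.0205] dy,dz units [ 0.175 -0.026] r 0.123
6 -52.4 [ 0.6424 -0.0144] dy,dz units [ 0.172 -0.041] r 0.121
7 -47.4 [ 0.6505 -0.0075] dy,dz units [ 0.168 -0.056] r 0.12
8 -42.4 [0.6581 0.    ] dy,dz units [ 0.163 -0.071] r 0.118
```

View pics/z3.png

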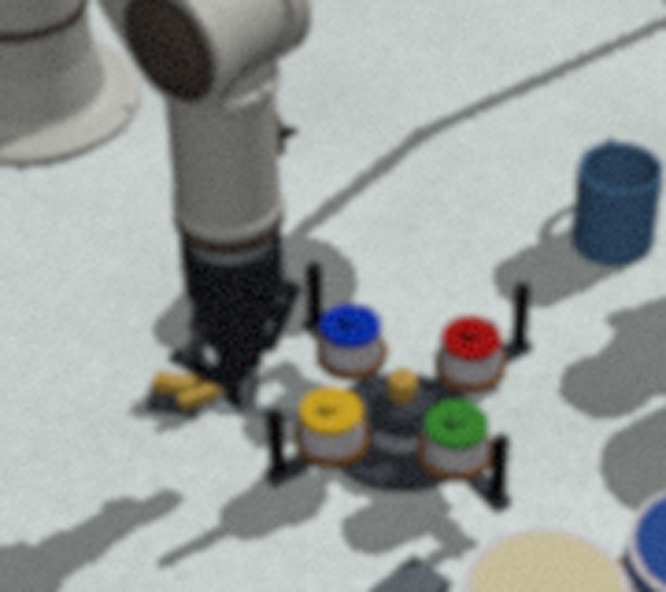

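Request:
carry_out --rows '[[0, [-0.15, 0.1, 0.2], 0], [0, [0, 0.15, 0.19], 0], [0, [0, 0.15, 0], 0], [0, [0, 0.1, 0], 0], [0, [0, 0.08, 0.01], 0], [0, [0, 0.1, 0.02], 0], [0, [0, 0.1, 0.015], 0], [0, [0, 0.08, 0.01], 0]]'

```text
t: 5.6
position: [0.605, -0.0375, 0.0891]
tcp_rot: [-82.9, 90.0, -151.2]
contact_force: [-0.7, -1.9, -0.3]
gripper_width: 0.0003
```

```bash
cat > m.py <<'E'
from h import *
import sys
n=sys.argv[1]
c=cap('scene','s%s.png'%n)
a=c['image'][90:250,220:400,::-1];cv2.imwrite('pics/zs%s.png'%n,cv2.resize(a,None,fx=3.7,fy=3.7,interpolation=2))
c=cap('top','t%s.png'%n); L=lids(c)
C=np.array([.5836,.0917])
for k,o in [('blue',0),('red',90),('yellow',-90),('green',180)]:
    if k in L:
        d=L[k][2]-C; print(k,L[k][0],np.hypot(*d).round(4),'blue angle est',((np.degrees(np.arctan2(d[1],d[0]))+o+180)%360-180).round(1))
s=robot.observe();print(s['t'],s['position'],s['contact_force'])
E
python3 m.py 4
```

```text
blue 240 0.0697 blue angle est -162.4
red 263 0.0698 blue angle est -162.0
yellow 201 0.0651 blue angle est -158.9
green 225 0.0694 blue angle est -162.2
5.7 [ 0.60560462 -0.03680106  0.0893242 ] [ 0.36059756 -0.32024411 -0.1381513 ]
```

View pics/zs4.png

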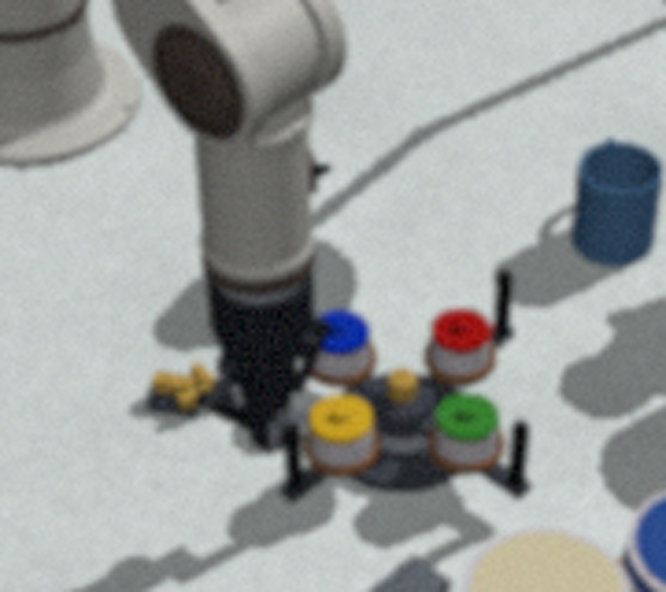

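Request:
carry_out --rows '[[0, [0, 0.06, 0], 0], [0, [0, 0.1, 0], 0], [0, [0, 0.1, 0], 0], [0, [0, 0.1, -0.005], 0], [0, [0, 0.1, -0.01], 0], [0, [0, 0.1, -0.015], 0], [0, [0, 0.09, -0.02], 0], [0, [0, 0.05, -0.01], 0]]'

```text
t: 6.7
position: [0.6429, -0.018, 0.0893]
tcp_rot: [138.6, 90.0, 70.2]
contact_force: [-1.2, -1.5, 0.2]
gripper_width: 0.0002
```

```bash
python3 m.py 5
```

```text
blue 243 0.0697 blue angle est -142.4
red 264 0.0697 blue angle est -142.3
yellow 189 0.0638 blue angle est -141.8
green 225 0.0696 blue angle est -142.6
6.8 [ 0.64300995 -0.01768788  0.08941664] [-0.57437817 -0.07085413  0.46911391]
```

View pics/zs5.png

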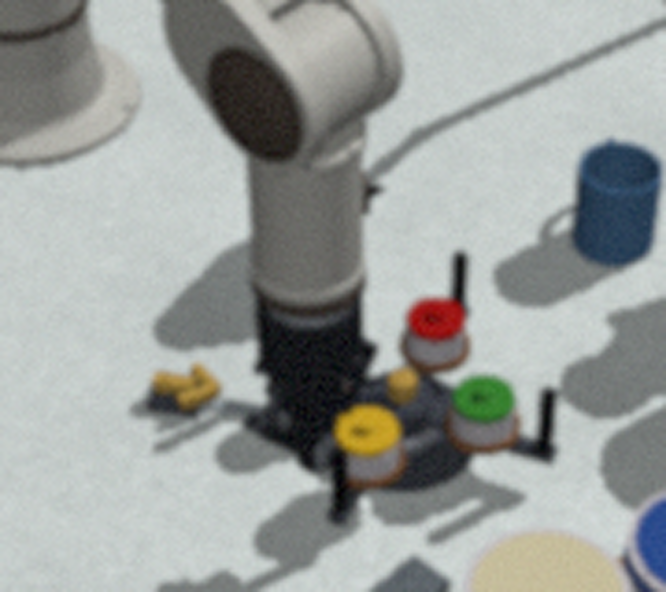

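Request:
carry_out --rows '[[0, [0, 0.05, -0.01], 0], [0, [0, 0.08, -0.02], 0], [0, [0, 0.08, -0.03], 0], [0, [0, 0.07, -0.03], 0], [0, [0, 0.04, -0.02], 0], [0, [0, 0, 0], 0], [0, [0, 0, 0], 0], [0, [0, 0, 0], 0]]'

```text
t: 7.8
position: [0.6581, -0.0053, 0.0894]
tcp_rot: [85.4, 90.0, 17.0]
contact_force: [-0.5, -0.2, 0.4]
gripper_width: -0.0001
```

```bash
python3 m.py 6
```

```text
blue 243 0.0695 blue angle est -132.8
red 267 0.0698 blue angle est -132.8
yellow 185 0.0638 blue angle est -134.5
green 230 0.0698 blue angle est -132.9
7.9 [ 0.65805568 -0.00538227  0.08939356] [ 0.43169154 -0.84259776 -0.73551185]
```

Blue now reads -132.8°, against -132.7° for the pointer. I'll back off away from the peg and outward, then rise.

Request:
carry_out --rows '[[0, [0, -0.1, 0.03], 0], [0, [0, -0.2, 0.08], 0], [0, [0, -0.15, 0.05], 0], [0, [-0.3, 0, 0], 0], [0, [-0.6, 0, 0], 0], [0, [-0.6, 0, 0], 0], [0, [-0.6, 0, 0], 0], [0, [-0.4, 0, 0], 0]]'

```text
t: 8.9
position: [0.6375, -0.0236, 0.2431]
tcp_rot: [69.7, 89.8, 1.4]
contact_force: [-0.2, -0.0, -0.0]
gripper_width: -0.0001
```

Request:
carry_out --rows '[[0, [0, -0.4, 0.4], 0], [0, [0, -0.5, 0.5], 0], [0, [0, -0.5, 0.5], 0], [0, [0, -0.5, 0.5], 0], [0, [0, -0.4, 0.4], 0], [0, [0, -0.2, 0.2], 0], [0, [0, 0, 0], 0], [0, [0, 0, 0], 0]]'

```text
t: 9.9
position: [0.5533, -0.2168, 0.2398]
tcp_rot: [108.8, 89.9, 40.6]
contact_force: [0.3, 0.6, -0.5]
gripper_width: -0.0001
```

```bash
python3 m.py 7
python3 - <<'E'
import cv2
a=cv2.imread('pics/t7.png')[150:280,240:400];cv2.imwrite('pics/z7.png',cv2.resize(a,None,fx=4.5,fy=4.5,interpolation=2))
E
```

```text
blue 242 0.0694 blue angle est -132.9
red 267 0.0697 blue angle est -132.7
yellow 270 0.0701 blue angle est -132.6
green 231 0.0697 blue angle est -132.8
10.0 [ 0.55321649 -0.21681184  0.23955935] [ 1.40965278 -0.3433302  -0.40164864]
```

View pics/z7.png

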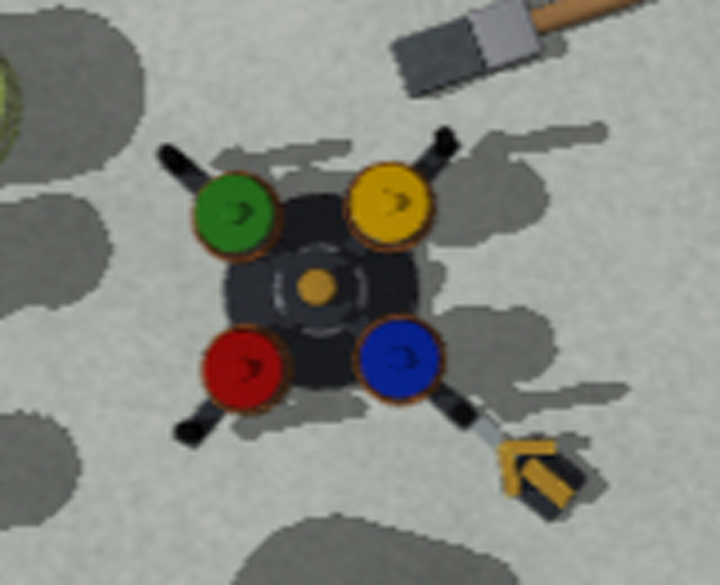

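View pics/zs7.png

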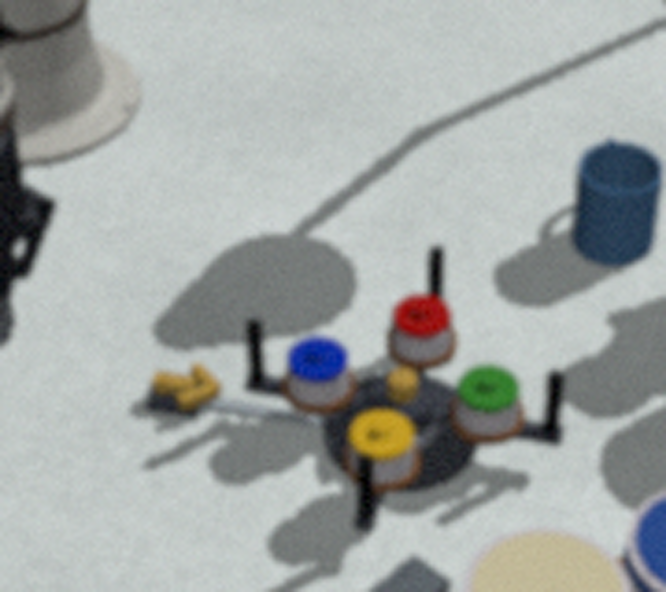

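The blue arm runs straight to the brass arrow (blue lid at about (400,358) and arrow at about (540,470) in the zoomed top view). All four pots are seated and the arm is clear.

```bash
python3 -c "
from station import robot
print(robot.hand_in())"
```

```text
the job is handed in; nothing more can be done
None
```

I turned the wheel about 40° with the shut fingers, pushing steadily on the peg of the yellow pot's arm until the blue pot's arm pointed at the brass pointer. Then I backed the arm off, raised it clear and handed the job in at about 10 s.

- **Alignment:** in the last top view the blue arm measured between -132.6° and -132.9°, depending on which lid I used. The pointer measured -132.7°, though I measured it only once, before the push, and it could be off by a degree or two. The allowed error is about 8°.
- **Pots:** all four lids measured 69 to 70 mm from the axis, and the pots look level and seated in both views.
- **Other checks:** the wheel did not move when I withdrew. Of the other things on the table, the brush and mug look unmoved in the last pictures. I did not re-measure the rest, but the arm did not go near them.
- **One disagreement:** while I was pushing, the reading from the yellow lid was off by up to about 3°, because the gripper partly hid it. Once the arm was clear it agreed with the others.

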